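# Close the adjustable wrench on the spindle nut and turn the nut to its mark

## Task

The adjustable wrench lies with its jaws too wide open around the big hex nut of the spindle fixture. Turn the wrench's knurled adjusting knob clockwise until the jaws just fit the nut, and only then swing the wrench's handle clockwise (seen from above) until the nut's pointer lines up with the white line on the fixture's plate. Leave the wrench on the nut, jaws still fitted, and let go.

Things in the scene. Friction and masses are not known exactly. Their poses are not given: they have to be found in the camera images.
- adjuster_grip (a point): centre (half-way up) of the adjustable wrench's adjusting knob: an upright dark steel knurled cylinder, 30 mm across, 27 mm tall (z 61 to 88 mm), on a thin neck on top of the wrench's head, 60 mm from the nut's axis towards the handle. Turns about its upright axis. Tops below it: wrench z 50 mm, nut 54 mm, spindle end 57 mm.
- adjuster (a joint): turn of the adjusting knob in rad, growing clockwise seen from above. 0: jaws just fit the nut; negative: open, by 5 mm per rad. Starts between -1.3 and -0.9, has a stop at +0.03, stays where it is left, takes about 0.16 N m. Above -0.25 the wrench carries the nut along with a few degrees of play; wide open it slips round the nut.
- handle_grip (a point): holding point on the wrench's bare steel handle, 145 mm from the nut's axis, at mid-thickness (z 43 mm). The handle is a straight level bar, 22 mm wide, 12 mm thick (z 37 to 49 mm), 75 to 222 mm from the nut's axis, on the line from that axis through the knob; free space beneath (plate top at z 16 mm, bench 0). It swings level about the nut's axis, very easily while the jaws are open.
- nut_centre (a point): centre of the steel hex nut, 36 mm across flats and 18 mm tall (centre z 45 mm), on the fixture's upright spindle; it turns about the upright axis through this point. Fixture: dark steel plate 130 x 150 x 16 mm, bolted down.
- nut (a joint): turn of the nut in rad, growing clockwise seen from above; 0: its pointer is in line with the white line. It starts between -0.75 and -0.5. With the jaws fitted it turns with the wrench, against about 0.15 N m of friction, and stays where it is left.
- pointer_tip (a point): tip of the pointer, a 9 mm wide steel tongue on the washer that turns with the nut; it reaches out 58 mm from the nut's axis on the side opposite to where the handle is (z 34 mm).
- index_line (a point): inner end of the white line, 3 mm wide and 24 mm long, painted on the plate's top (z 16 mm), 61 mm from the nut's axis and pointing outward from it: where the pointer must end.

How it is judged:
On the way:
1. the jaws are fitted to the nut with the adjusting knob while the nut has not yet been turned (value of joint adjuster above -0.25 rad and value of joint nut below -0.32 rad), for 0.2 s.
At the end, for the whole second after the job is handed in: The nut's pointer is within 0.2 rad (11 degrees, about 11 mm at its tip) of the white line and at rest, and the jaws are still fitted (adjusting knob above -0.3 rad, at most 1.5 mm open) (value of joint nut between -0.2 and 0.2 rad and value of joint adjuster above -0.3 rad and velocity of joint nut between -0.05 and 0.05 rad/s); the robot touches nothing.
It also fails if it takes over 43 s, if anything falls off the work surface, if the arm or the gripper's body presses on something with over 40 N, if the wrist force passes 120 N, or if a joint passes its speed limit or range.

## Robot

A 7-joint arm with a two-finger parallel gripper is mounted at the origin on a cart in front of the work surface, level with it; the furniture and walls round the work are solid. World frame = base frame: x ahead of the robot, y to its left, z up, the work surface at z = 0. Lengths are in m, angles in rad, forces in N, time in s.
With the tool pointing down it reaches from about 0.35 to 0.9 m from the base axis. Payload 8.1 kg.
Tool frame: the origin (TCP) lies midway between the tips of the shut fingers; the grasp point (between the pads) lies arm.hold_point_z behind it (arm.hold_point_z is the distance from the TCP to the grasp point, in m); z points along the fingers, x is the direction in which the jaws open and shut, and the axes are right-handed (so a half turn about z gives the same grasp; the last joint's range is limited). The gripper opens to 92 mm and grips with 3 to 60 N. Pads are 19 mm wide; open, the fingers measure 130 mm over their backs; the gripper's body (75 mm by 190 mm) begins 47 mm behind the grasp point.
Start: joints at [1.099, 0.434, 0.025, 1.573, -0.012, 1.134, -0.075], TCP at [0.225, -0.583, 0.227] pointing down, gripper open.
Joint ranges: [-2.62, 2.62], [-0.44, 2.09], [-1.27, 1.32], [0.08, 2.57], [-1.32, 4.46], [0.12, 2], [-2.74, 2.74]. Speed limits (rad/s): [2.22, 2.22, 3.01, 3.01, 3.14, 3.14, 3.14].

## Interface

Orientations are given as a rotation vector (axis times angle).
In Python, from cell import arm gives the robot as it stands.
- The arm moves only by the shell command python3 -m pendant 'ROWS' [FORCE]. ROWS is JSON, a list of rows, each an object with "dp": the shift along the tool's x, y, z in m, a list of three; "rotation": the turn, a rotation vector about the tool's x, y, z in rad, a list of three; "fingers": the closure, from -1 (fully open) to 1 (shut). In form: [{"dp": [x, y, z], "rotation": [rx, ry, rz], "fingers": fingers}, ...]. A call has 1 to 20 rows; each row is the pose to reach, as a shift and turn from the pose measured when the call began, along the tool's axes at that moment; what a row does not reach only later rows make up. A row lasts 1/8 s, in which the tool goes at most 62.5 mm and 10.7 degrees, less where a joint would pass 70% of its speed; a pose out of reach is approached as far as the arm can. A call with a gripper value outside its range is refused whole. The fingers move at their own pace and stop on an object; FORCE is the grip in N (left out, the last holds). Time passes only in rows, so rows that repeat a pose let the fingers close. It gives the time, the measured TCP pose, the force and the opening at its end, in the units of the state.
- arm.observe(): the state, without advancing time (a new reading comes with each control period).
- arm.get_image(name): name is "scene" or "top" or "wrist"; returns the picture (400x640x3 uint8, blue, green, red); there is no depth.
- arm.camera_params(name): a dict with "camera_matrix" (3x3 intrinsics, pixels), "rvec" (rotation vector, rad) and "tvec" (3), from world to camera coordinates, as OpenCV has them. Camera axes: x right, y down, z forward; pixel columns grow to the right and rows downward; lengths in m; the calibration is good to about 2 mm. A picture is of the moment at which its call begins: read the wrist's pose just before it. camera_params takes no time and is no camera call; for the wrist camera it gives the pose at the moment of the call.
- arm.sign_off(): hands the job in, once; it reports no verdict.
The state is a dict: "clock": time; "joints": joint angles; "dq": joint speeds; "joint_efforts": joint torques, N m; "position": TCP position; "ee_rot": TCP orientation; "force": force on the tool from outside, world axes, zero at the start; "ft_torque": the same for the moment, N m; "width": opening from 0.0 (shut) to 1.0 (fully open).
Only numpy, scipy, OpenCV 4.12 (cv2) and the standard library are available. Lean on these libraries where they do the work, as an engineer would, in place of code of your own. Each camera call takes 0.05 s, during which the arm holds its last target.

## Working session

There is one attempt and no reset: what is moved stays moved. The work goes in short steps, Python scripts to look and compute and a shell command to move; the robot and the scene stay as the last step left them, time stands still between calls to the robot, and variables do not carry over. Pictures are saved under pics/ and viewed, and the job is handed in when it is done.

```bash
mkdir -p pics; ls; python3 - <<'E'
from cell import arm
import cv2,numpy as np
o=arm.observe(); print(o); print(arm.hold_point_z)
for n in ["scene","top"]:
    cv2.imwrite(f"pics/{n}0.png",arm.get_image(n)); print(n,arm.camera_params(n))
E
```

```text
pics
{'clock': 0.0, 'joints': array([ 1.09936494,  0.43520023,  0.0249269 ,  1.57413692, -0.0115698 ,
        1.13399875, -0.07509429]), 'dq': array([-6.53051929e-06,  2.66959963e-04, -1.51064022e-04,  1.13319723e-03,
        7.96359086e-04,  3.85859962e-04, -4.94675712e-04]), 'joint_efforts': array([ 2.67633186e-04, -6.67854810e+01,  9.84998792e-01, -3.14472234e+01,
       -6.05512317e-02,  4.28642775e-02,  1.39217750e-04]), 'position': array([ 0.22509596, -0.58248483,  0.22594319]), 'ee_rot': array([-2.59047611e+00,  1.77599773e+00,  2.19679684e-03]), 'force': array([-0.4208764 , -0.65140105,  0.20367993]), 'ft_torque': array([-0.03110324,  0.00882387,  0.05826603]), 'width': 0.9993850619582111}
0.0188
scene {'camera_matrix': array([[386.29636559,   0.        , 313.40794345],
       [  0.        , 386.29636559, 193.85557167],
       [  0.        ,   0.        ,   1.        ]]), 'rvec': array([ 1.85680181, -0.9604594 ,  0.60213104]), 'tvec': array([-0.39079485,  0.28401671,  0.4548665 ])}
top {'camera_matrix': array([[368.30957706,   0.        , 322.72628361],
       [  0.        , 368.30957706, 200.92925767],
       [  0.        ,   0.        ,   1.        ]]), 'rvec': array([ 2.19127676, -2.19250952,  0.07504619]), 'tvec': array([-0.0420865 ,  0.61837275,  0.87632193])}
```

View pics/top0.png

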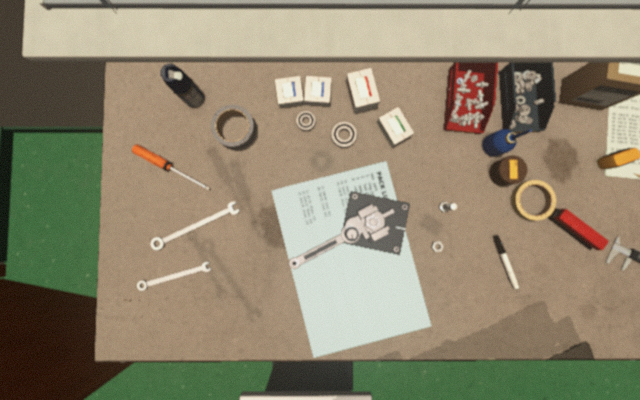

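View pics/scene0.png

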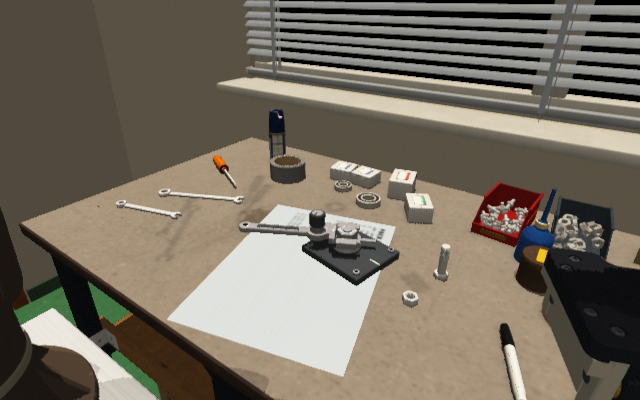

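The top view shows the wrench with its handle at about (295,263), its knob near (352,235), the nut near (375,222) and the plate round the nut. I'll crop and enlarge.

```bash
cat > h.py <<'E'
import cv2,numpy as np
from cell import arm
def ray(name,u,v,z,P=None):
    P=P or arm.camera_params(name)
    K=P["camera_matrix"];R=cv2.Rodrigues(np.array(P["rvec"]))[0];t=np.array(P["tvec"])
    c=-R.T@t; d=R.T@np.linalg.solve(K,[u,v,1.])
    return c+d*(z-c[2])/d[2]
def proj(name,X,P=None):
    P=P or arm.camera_params(name)
    return cv2.projectPoints(np.array(X,float).reshape(-1,3),np.array(P["rvec"]),np.array(P["tvec"]),P["camera_matrix"],None)[0].reshape(-1,2)
E
python3 - <<'E'
from h import *
i=cv2.imread("pics/top0.png")[180:280,285:420]
cv2.imwrite("pics/top0c.png",cv2.resize(i,None,fx=5.5,fy=5.5,interpolation=cv2.INTER_CUBIC))
E
```

```text
(no output)
```

View pics/top0c.png

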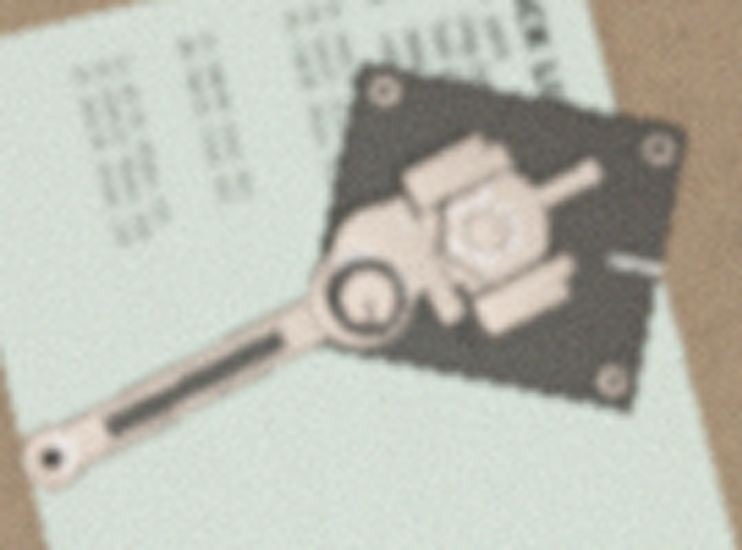

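```bash
python3 - <<'E'
from h import *
f=lambda a,b,z: ray("top",(a+.5)/5.5-.5+285,(b+.5)/5.5-.5+180,z)
pts=dict(spindle=(487,232,.057),knob=(367,297,.088),hend=(52,457,.049),lin=(610,260,.016),lout=(661,270,.016),tip=(598,170,.036))
W={k:f(*v) for k,v in pts.items()}
c=W['spindle']
for k,w in W.items():
    d=w-c; print(k,w.round(4),np.hypot(*d[:2]).round(4),np.degrees(np.arctan2(d[1],d[0])).round(1))
print(proj("scene",[W['spindle'],W['knob'],W['hend'],W['lin']]))
i=cv2.imread("pics/scene0.png")[180:290,225:410]
cv2.imwrite("pics/sc0c.png",cv2.resize(i,None,fx=4,fy=4,interpolation=cv2.INTER_CUBIC))
E
```

```text
spindle [ 0.5674 -0.1594  0.057 ] 0.0 0.0
knob [ 0.5409 -0.1059  0.088 ] 0.0597 116.4
hend [0.4725 0.0246 0.049 ] 0.207 117.3
lin [ 0.5553 -0.2196  0.016 ] 0.0614 -101.4
lout [ 0.5508 -0.2421  0.016 ] 0.0844 -101.3
tip [ 0.5944 -0.2108  0.036 ] 0.0581 -62.3
[[346.69588104 228.62534246]
 [317.018348   212.54348038]
 [245.49290702 224.1259874 ]
 [369.48653792 259.18959356]]
```

View pics/sc0c.png

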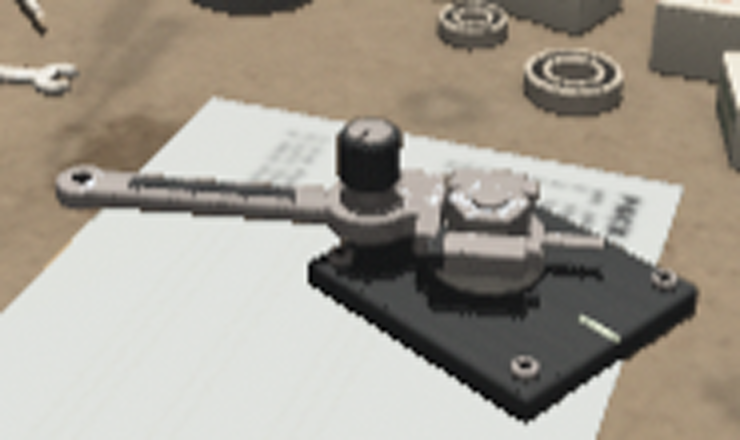

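```bash
cat >> h.py <<'E'
from scipy.spatial.transform import Rotation as Ro
def goal(p,yaw):
    o=arm.observe(); R=Ro.from_rotvec(o["ee_rot"])
    y=np.radians(yaw); G=np.array([[np.cos(y),np.sin(y),0],[np.sin(y),-np.cos(y),0],[0,0,-1]]).T
    G=Ro.from_matrix(np.column_stack([[np.cos(y),np.sin(y),0],[np.sin(y),-np.cos(y),0],[0,0,-1]]))
    X=R.as_matrix()[:,0]
    print("t",o["clock"],"pos",o["position"].round(4),"yaw",np.degrees(np.arctan2(X[1],X[0])).round(1),"F",o["force"].round(1),"M",o["ft_torque"].round(2),"w",round(o["width"],3),"q",o["joints"].round(2))
    print("dp",(R.inv().apply(np.array(p)-o["position"])).round(4),"rot",(R.inv()*G).as_rotvec().round(4))
E
python3 - <<'E'
from h import *
goal([.5409,-.1059,.15],27)
E
```

```text
t 0.1 pos [ 0.2251 -0.5826  0.226 ] yaw -68.9 F [0.5 0.2 0.3] M [ 0.04 -0.03  0.02] w 0.999 q [ 1.1   0.44  0.02  1.57 -0.01  1.13 -0.08]
dp [-0.3307 -0.4664  0.0764] rot [-1.1000e-03  1.1000e-03 -1.6733e+00]
```

```bash
python3 -m pendant '[{"dp":[-0.06,-0.03,0.0],"rotation":[0,0,-0.18],"fingers":-1},{"dp":[-0.1,-0.08,0.0],"rotation":[0,0,-0.36],"fingers":-1},{"dp":[-0.13,-0.13,0.0],"rotation":[0,0,-0.54],"fingers":-1},{"dp":[-0.16,-0.18,0.0],"rotation":[0,0,-0.72],"fingers":-1},{"dp":[-0.2,-0.23,0.0],"rotation":[0,0,-0.9],"fingers":-1},{"dp":[-0.24,-0.28,0.0],"rotation":[0,0,-1.08],"fingers":-1},{"dp":[-0.27,-0.33,0.0],"rotation":[0,0,-1.26],"fingers":-1},{"dp":[-0.3,-0.38,0.02],"rotation":[0,0,-1.44],"fingers":-1},{"dp":[-0.32,-0.43,0.05],"rotation":[0,0,-1.6],"fingers":-1},{"dp":[-0.331,-0.466,0.076],"rotation":[0,0,-1.673],"fingers":-1},{"dp":[-0.331,-0.466,0.076],"rotation":[0,0,-1.673],"fingers":-1},{"dp":[-0.331,-0.466,0.076],"rotation":[0,0,-1.673],"fingers":-1},{"dp":[-0.331,-0.466,0.076],"rotation":[0,0,-1.673],"fingers":-1},{"dp":[-0.331,-0.466,0.076],"rotation":[0,0,-1.673],"fingers":-1}]' 25
python3 - <<'E'
from h import *
goal([.5409,-.1059,.15],27)
P=arm.camera_params("wrist")
i=arm.get_image("wrist"); cv2.imwrite("pics/w1.png",i)
np.save("P1.npy",P,allow_pickle=True)
print(proj("wrist",[[.5409,-.1059,.088],[.5674,-.1594,.057],[.5409,-.1059,.06]],P))
E
```

```text
clock: 1.85
position: [0.5402, -0.1068, 0.1512]
ee_rot: [-3.055, -0.73, -0.001]
force: [0.8, -0.3, -0.2]
width: 0.999
t 1.85 pos [ 0.5402 -0.1068  0.1512] yaw 26.9 F [ 0.8 -0.3 -0.2] M [ 0.01 -0.17  0.02] w 0.999 q [ 0.47  0.45 -0.51  1.82  0.26  0.95  0.32]
dp [ 0.0011 -0.0005  0.0012] rot [-0.0002 -0.0004 -0.0022]
[[324.00515756 210.94588317]
 [323.33043624 260.77930728]
 [323.94209259 198.98855454]]
```

View pics/w1.png

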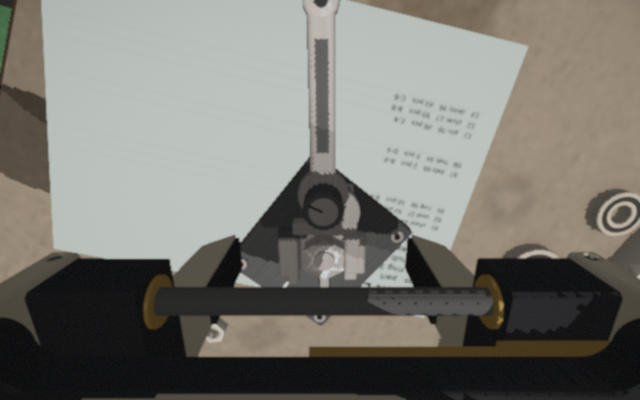

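The wrist view shows the knob top at about (323,210), against a prediction of (324,211), so the position is confirmed. I'll descend and close on the knob.

```bash
python3 -m pendant '[{"dp":[0.001,0,0.04],"rotation":[0,0,0],"fingers":-1},{"dp":[0.001,-0.0005,0.07],"rotation":[0,0,0],"fingers":-1},{"dp":[0.001,-0.0005,0.091],"rotation":[0,0,0],"fingers":-1},{"dp":[0.001,-0.0005,0.091],"rotation":[0,0,0],"fingers":-1},{"dp":[0.001,-0.0005,0.091],"rotation":[0,0,0],"fingers":1},{"dp":[0.001,-0.0005,0.091],"rotation":[0,0,0],"fingers":1},{"dp":[0.001,-0.0005,0.091],"rotation":[0,0,0],"fingers":1},{"dp":[0.001,-0.0005,0.091],"rotation":[0,0,0],"fingers":1},{"dp":[0.001,-0.0005,0.091],"rotation":[0,0,0],"fingers":1},{"dp":[0.001,-0.0005,0.091],"rotation":[0,0,0],"fingers":1}]' 30
python3 - <<'E'
from h import *
goal([.5409,-.1059,.06],27)
E
```

```text
clock: 3.15
position: [0.5409, -0.1057, 0.0601]
ee_rot: [-3.055, -0.73, -0.001]
force: [0.1, -1.2, 0.2]
width: 0.397
t 3.15 pos [ 0.5409 -0.1057  0.0601] yaw 26.9 F [ 0.1 -1.2  0.2] M [ 0.06 -0.14  0.01] w 0.397 q [ 0.43  0.56 -0.46  1.9   0.35  0.76  0.24]
dp [-0.0001  0.0002  0.0001] rot [-0.0004 -0.0004 -0.0019]
```

```bash
python3 -m pendant '[{"dp":[0,0,0],"rotation":[0,0,0],"fingers":1},{"dp":[0,0,0],"rotation":[0,0,0],"fingers":1},{"dp":[0,0,0],"rotation":[0,0,0],"fingers":1},{"dp":[0,0,0],"rotation":[0,0,0],"fingers":1}]' 30
python3 - <<'E'
from h import *
goal([.5409,-.1059,.06],27)
E
```

```text
clock: 3.65
position: [0.5408, -0.1057, 0.06]
ee_rot: [-3.055, -0.73, -0.0]
force: [-0.8, -0.2, 0.3]
width: 0.317
t 3.65 pos [ 0.5408 -0.1057  0.06  ] yaw 26.9 F [-0.8 -0.2  0.3] M [-0.05  0.06  0.  ] w 0.317 q [ 0.43  0.56 -0.46  1.9   0.35  0.76  0.24]
dp [0.     0.0003 0.    ] rot [-0.0006 -0.0002 -0.0018]
```

The knob is gripped at 29 mm. I'll turn it clockwise 0.8 rad and check the moment.

```bash
python3 -m pendant '[{"dp":[0,0,0],"rotation":[0,0,0.15],"fingers":1},{"dp":[0,0,0],"rotation":[0,0,0.3],"fingers":1},{"dp":[0,0,0],"rotation":[0,0,0.45],"fingers":1},{"dp":[0,0,0],"rotation":[0,0,0.6],"fingers":1},{"dp":[0,0,0],"rotation":[0,0,0.75],"fingers":1},{"dp":[0,0,0],"rotation":[0,0,0.85],"fingers":1},{"dp":[0,0,0],"rotation":[0,0,0.85],"fingers":1}]' 30
python3 - <<'E'
from h import *
goal([.5408,-.1057,.06],27-1.2*57.3)
i=arm.get_image("top")[180:280,285:420]
cv2.imwrite("pics/top1c.png",cv2.resize(i,None,fx=5.5,fy=5.5,interpolation=cv2.INTER_CUBIC))
cv2.imwrite("pics/w2.png",arm.get_image("wrist"))
E
```

```text
clock: 4.53
position: [0.5415, -0.1056, 0.0601]
ee_rot: [-3.085, 0.592, -0.001]
force: [2.1, 0.7, -3.2]
width: 0.319
t 4.525 pos [ 0.5415 -0.1056  0.0601] yaw -21.7 F [ 2.1  0.7 -3.2] M [-0.04 -0.64  0.02] w 0.319 q [ 0.27  0.53 -0.23  1.91  0.18  0.72 -0.45]
dp [-0.0006  0.0004  0.0001] rot [-0.0008 -0.0007  0.3495]
```

View pics/top1c.png

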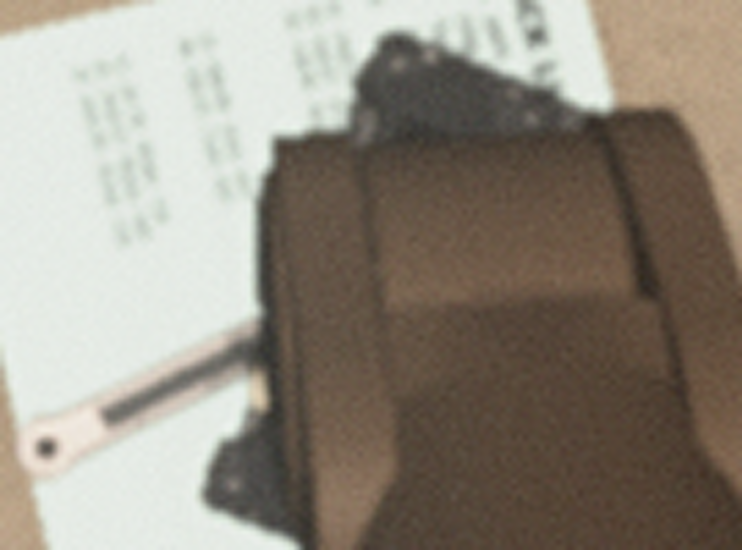

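View pics/w2.png

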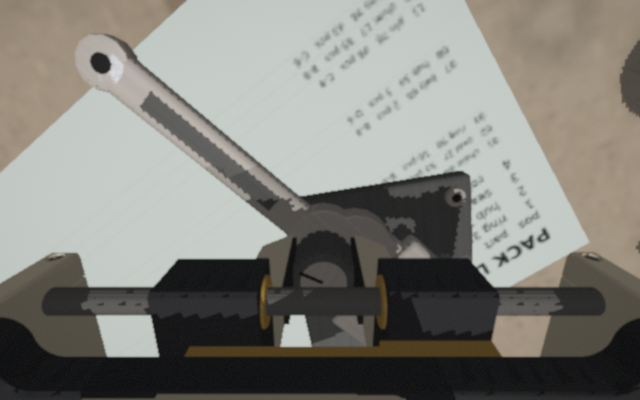

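The wrist view shows the knob mark at (312,277) still lined up with the gripper, so the knob turns without slipping. Continuing.

```bash
python3 -m pendant '[{"dp":[-0.0006,0.0004,0],"rotation":[0,0,0.06],"fingers":1},{"dp":[-0.0006,0.0004,0],"rotation":[0,0,0.12],"fingers":1}]' 30
python3 -c "
from h import *
goal([.5408,-.1057,.06],27-1.2*57.3)"
python3 -m pendant '[{"dp":[0,0,0],"rotation":[0,0,0.06],"fingers":1},{"dp":[0,0,0],"rotation":[0,0,0.12],"fingers":1}]' 30
python3 -c "
from h import *
goal([.5408,-.1057,.06],27-1.2*57.3)"
```

```text
clock: 4.88
position: [0.5412, -0.1057, 0.0601]
ee_rot: [-3.044, 0.773, -0.003]
force: [4.9, -0.3, -4.2]
width: 0.322
t 4.875 pos [ 0.5412 -0.1057  0.0601] yaw -28.5 F [ 4.9 -0.3 -4.2] M [-0.04 -0.89  0.11] w 0.322 q [ 0.25  0.52 -0.2   1.92  0.15  0.71 -0.55]
dp [-0.0004  0.0002  0.0001] rot [-0.0017 -0.0012  0.2314]
clock: 5.12
position: [0.5415, -0.1057, 0.0601]
ee_rot: [-2.992, 0.954, -0.003]
force: [2.7, 0.5, -3.8]
width: 0.316
t 5.125 pos [ 0.5415 -0.1057  0.0601] yaw -35.4 F [ 2.7  0.5 -3.8] M [-0.03 -0.65  0.1 ] w 0.316 q [ 0.22  0.52 -0.17  1.92  0.13  0.71 -0.64]
dp [-0.0005  0.0004  0.0001] rot [-0.0023 -0.0014  0.1117]
```

```bash
python3 -m pendant '[{"dp":[0,0,0],"rotation":[0,0,0.05],"fingers":1},{"dp":[0,0,0],"rotation":[0,0,0.1],"fingers":1}]' 30
python3 -c "
from h import *
goal([.5408,-.1057,.06],27-1.2*57.3)"
python3 -m pendant '[{"dp":[0,0,0],"rotation":[0,0,0.05],"fingers":1},{"dp":[0,0,0],"rotation":[0,0,0.1],"fingers":1}]' 30
python3 -c "
from h import *
goal([.5408,-.1057,.06],27-1.2*57.3)
cv2.imwrite('pics/w3.png',arm.get_image('wrist'))"
```

```text
clock: 5.38
position: [0.5418, -0.1056, 0.0602]
ee_rot: [-2.94, 1.101, -0.004]
force: [6.2, 0.1, -4.2]
width: 0.32
t 5.375 pos [ 0.5418 -0.1056  0.0602] yaw -41.0 F [ 6.2  0.1 -4.2] M [ 0.2  -1.21  0.47] w 0.32 q [ 0.2   0.52 -0.14  1.92  0.11  0.71 -0.72]
dp [-0.0007  0.0007  0.0002] rot [-0.0029 -0.0016  0.0125]
clock: 5.62
position: [0.5437, -0.105, 0.0603]
ee_rot: [-2.881, 1.242, -0.008]
force: [7.7, 0.0, -7.7]
width: 0.318
t 5.625 pos [ 0.5437 -0.105   0.0603] yaw -46.6 F [ 7.7  0.  -7.7] M [-0.12 -1.5   0.55] w 0.318 q [ 0.18  0.52 -0.12  1.92  0.09  0.7  -0.8 ]
dp [-0.0015  0.0026  0.0003] rot [-0.0056 -0.0036 -0.0853]
```

View pics/w3.png

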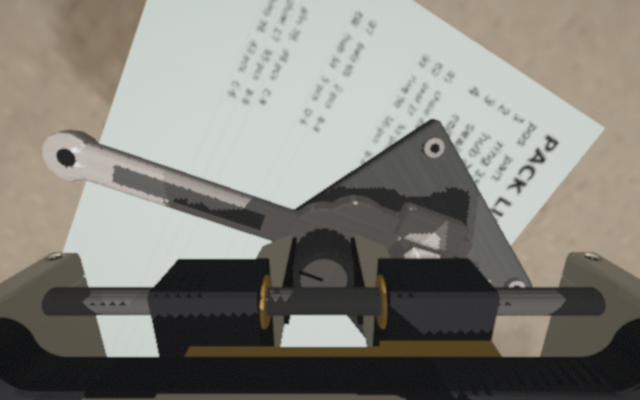

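The moment rose to about 0.5 N m, so the knob is at its stop after about 66° of turn. I'll release it and rise.

```bash
python3 -m pendant '[{"dp":[0,0,0],"rotation":[0,0,-0.03],"fingers":1},{"dp":[0,0,0],"rotation":[0,0,-0.03],"fingers":-1},{"dp":[0,0,0],"rotation":[0,0,-0.03],"fingers":-1},{"dp":[0,0,0],"rotation":[0,0,-0.03],"fingers":-1},{"dp":[0,0,0],"rotation":[0,0,-0.03],"fingers":-1},{"dp":[0,0,0],"rotation":[0,0,-0.03],"fingers":-1},{"dp":[0,0,-0.04],"rotation":[0,0,-0.1],"fingers":-1},{"dp":[0,0,-0.08],"rotation":[0,0,-0.27],"fingers":-1},{"dp":[-0.04,-0.05,-0.12],"rotation":[0,0,-0.44],"fingers":-1},{"dp":[-0.08,-0.1,-0.12],"rotation":[0,0,-0.61],"fingers":-1},{"dp":[-0.1,-0.13,-0.12],"rotation":[0,0,-0.78],"fingers":-1},{"dp":[-0.1,-0.13,-0.12],"rotation":[0,0,-0.95],"fingers":-1},{"dp":[-0.1,-0.13,-0.12],"rotation":[0,0,-1.12],"fingers":-1},{"dp":[-0.1,-0.13,-0.12],"rotation":[0,0,-1.28],"fingers":-1},{"dp":[-0.1,-0.13,-0.12],"rotation":[0,0,-1.28],"fingers":-1}]' 30
python3 - <<'E'
from h import *
goal([.5016,-.0306,.12],27)
i=arm.get_image("top")[180:280,285:420]
cv2.imwrite("pics/top2c.png",cv2.resize(i,None,fx=5.5,fy=5.5,interpolation=cv2.INTER_CUBIC))
cv2.imwrite("pics/w4.png",arm.get_image("wrist"))
E
```

```text
clock: 7.55
position: [0.5692, 0.0565, 0.1806]
ee_rot: [-3.058, -0.719, -0.01]
force: [-0.4, 0.3, -0.0]
width: 0.999
t 7.55 pos [0.5692 0.0565 0.1806] yaw 26.5 F [-0.4  0.3 -0. ] M [ 0.04 -0.13 -0.03] w 0.999 q [ 0.15  0.44 -0.48  1.74  0.23  1.01  0.06]
dp [-0.0997  0.0477  0.0601] rot [ 0.0014 -0.0064 -0.0092]
```

View pics/top2c.png

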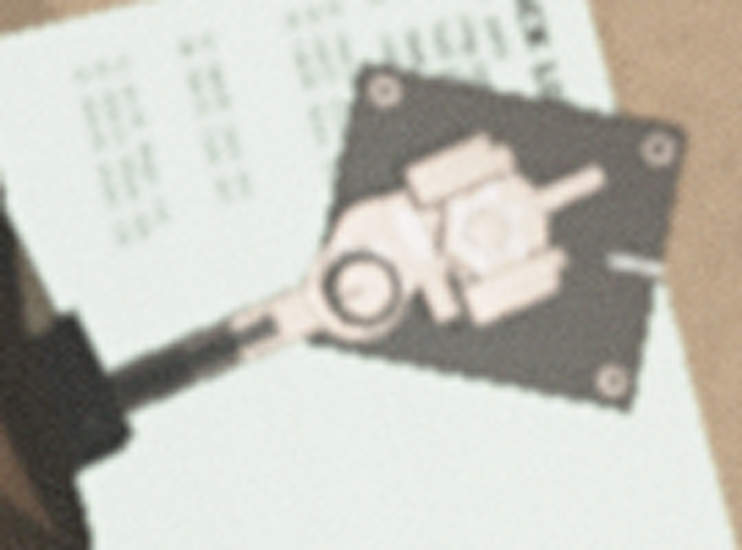

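View pics/w4.png

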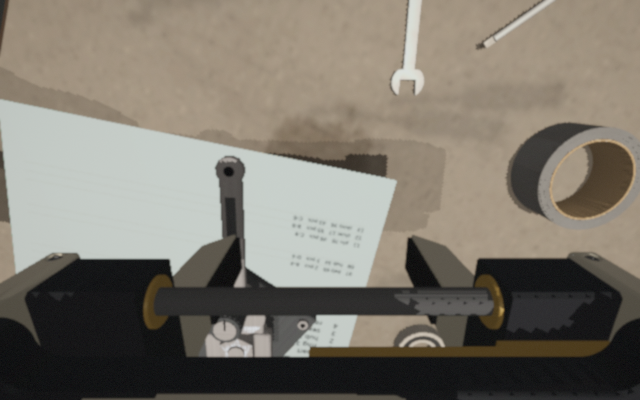

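```bash
python3 - <<'E'
from h import *
f=lambda a,b,z: ray("top",(a+.5)/5.5-.5+285,(b+.5)/5.5-.5+180,z)
c=np.array([.5674,-.1594,.057])
for k,v in dict(knob=(362,288,.088),tip=(601,176,.036)).items():
    w=f(*v);d=w-c;print(k,w.round(4),np.hypot(*d[:2]),np.degrees(np.arctan2(d[1],d[0])))
P=arm.camera_params("wrist")
w=ray("wrist",229,171,.049,P);d=w-c;print("hend",w,np.hypot(*d[:2]),np.degrees(np.arctan2(d[1],d[0])))
for a in (111.5,112.5):
    r=np.radians(a);goal([c[0]+.145*np.cos(r),c[1]+.145*np.sin(r),.12],a-90)
E
```

```text
knob [ 0.5445 -0.1039  0.088 ] 0.06003032737318292 112.42173904143523
tip [ 0.5918 -0.2121  0.036 ] 0.05803655899906397 -65.18641257452542
hend [0.48459316 0.03090376 0.049     ] 0.20753913740584096 113.51529569097455
t 7.65 pos [0.5692 0.0565 0.1807] yaw 26.3 F [-0.1  0.2  0.4] M [-0.01 -0.14 -0.03] w 1.0 q [ 0.15  0.44 -0.47  1.74  0.23  1.01  0.05]
dp [-0.0855  0.0482  0.0602] rot [ 0.0012 -0.0065  0.0841]
t 7.65 pos [0.5692 0.0565 0.1807] yaw 26.3 F [-0.1  0.2  0.4] M [-0.01 -0.14 -0.03] w 1.0 q [ 0.15  0.44 -0.47  1.74  0.23  1.01  0.05]
dp [-0.0881  0.048   0.0602] rot [ 0.0013 -0.0065  0.0666]
```

```bash
python3 -c "
from h import *
r=np.radians(113);goal([.5674+.15*np.cos(r),-.1594+.15*np.sin(r),.027],23)"
```

```text
t 7.65 pos [0.5692 0.0565 0.1807] yaw 26.3 F [-0.1  0.2  0.4] M [-0.01 -0.14 -0.03] w 1.0 q [ 0.15  0.44 -0.47  1.74  0.23  1.01  0.05]
dp [-0.0896  0.0428  0.1532] rot [ 0.0013 -0.0065  0.0579]
```

```bash
python3 -m pendant '[{"dp":[-0.05,0.025,0.0],"rotation":[0,0,0.03],"fingers":-1},{"dp":[-0.09,0.043,0.04],"rotation":[0.001,-0.006,0.058],"fingers":-1},{"dp":[-0.09,0.043,0.07],"rotation":[0.001,-0.006,0.058],"fingers":-1},{"dp":[-0.09,0.043,0.08],"rotation":[0.001,-0.006,0.058],"fingers":-1},{"dp":[-0.09,0.043,0.08],"rotation":[0.001,-0.006,0.058],"fingers":-1}]' 30
python3 - <<'E'
from h import *
r=np.radians(113);g=[.5674+.15*np.cos(r),-.1594+.15*np.sin(r),.027]
goal(g,23)
P=arm.camera_params("wrist")
cv2.imwrite("pics/w5.png",arm.get_image("wrist"))
g[2]=.049
print(proj("wrist",g,P))
E
```

```text
clock: 8.28
position: [0.5085, -0.0211, 0.1003]
ee_rot: [-3.078, -0.626, -0.001]
force: [-0.7, 0.0, 0.3]
width: 1.002
t 8.275 pos [ 0.5085 -0.0211  0.1003] yaw 23.0 F [-0.7  0.   0.3] M [ 0.05 -0.11  0.06] w 1.002 q [ 0.27  0.44 -0.43  1.97  0.26  0.78  0.09]
dp [0.0002 0.0004 0.0733] rot [-0.0002 -0.0005 -0.0004]
[[322.90649058 217.99865602]]
```

View pics/w5.png

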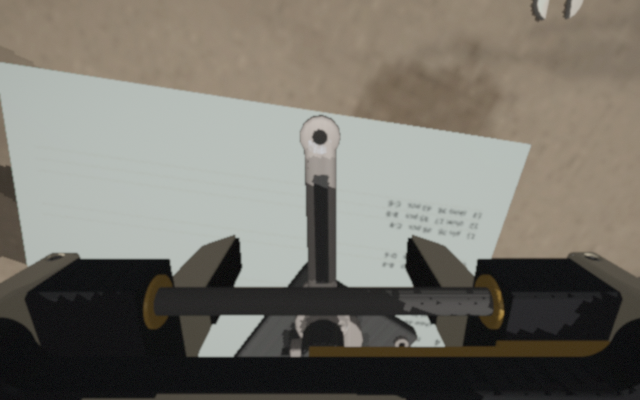

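The handle is centred between the fingers (column 321) and parallel to them. I'll descend and grip it.

```bash
python3 -m pendant '[{"dp":[0,0,0.035],"rotation":[0,0,0],"fingers":-0.6},{"dp":[0,0,0.06],"rotation":[0,0,0],"fingers":-0.4},{"dp":[0,0,0.073],"rotation":[0,0,0],"fingers":-0.2},{"dp":[0,0,0.073],"rotation":[0,0,0],"fingers":1},{"dp":[0,0,0.073],"rotation":[0,0,0],"fingers":1},{"dp":[0,0,0.073],"rotation":[0,0,0],"fingers":1},{"dp":[0,0,0.073],"rotation":[0,0,0],"fingers":1},{"dp":[0,0,0.073],"rotation":[0,0,0],"fingers":1},{"dp":[0,0,0.073],"rotation":[0,0,0],"fingers":1},{"dp":[0,0,0.073],"rotation":[0,0,0],"fingers":1},{"dp":[0,0,0.073],"rotation":[0,0,0],"fingers":1}]' 20
python3 - <<'E'
from h import *
c=np.array([.5674,-.1594])
p=arm.observe()["position"];d=p[:2]-c;print(np.hypot(*d),np.degrees(np.arctan2(d[1],d[0])))
rr=np.hypot(*d);a0=np.degrees(np.arctan2(d[1],d[0]))
for k in range(1,9):
    a=a0-5*k; r=np.radians(a); print(round(a,1)); goal([*(c+rr*np.array([np.cos(r),np.sin(r)])),p[2]],23-5*k)
E
```

```text
clock: 9.7
position: [0.5091, -0.021, 0.0279]
ee_rot: [3.079, 0.626, 0.003]
force: [-1.1, 0.4, 3.6]
width: 0.237
0.15016336147175086 112.838451606522
107.8
t 9.7 pos [ 0.5091 -0.021   0.0279] yaw 23.0 F [-1.1  0.4  3.6] M [-0.13  0.07 -0.07] w 0.237 q [ 0.22  0.55 -0.38  2.03  0.34  0.62  0.02]
dp [0.0131 0.0006 0.    ] rot [ 0.0003 -0.0016  0.0872]
102.8
t 9.7 pos [ 0.5091 -0.021   0.0279] yaw 23.0 F [-1.1  0.4  3.6] M [-0.13  0.07 -0.07] w 0.237 q [ 0.22  0.55 -0.38  2.03  0.34  0.62  0.02]
dp [0.0261 0.0024 0.    ] rot [ 0.0002 -0.0016  0.1745]
97.8
t 9.7 pos [ 0.5091 -0.021   0.0279] yaw 23.0 F [-1.1  0.4  3.6] M [-0.13  0.07 -0.07] w 0.237 q [ 0.22  0.55 -0.38  2.03  0.34  0.62  0.02]
dp [0.0389 0.0052 0.0001] rot [ 1.000e-04 -1.700e-03  2.618e-01]
92.8
t 9.7 pos [ 0.5091 -0.021   0.0279] yaw 23.0 F [-1.1  0.4  3.6] M [-0.13  0.07 -0.07] w 0.237 q [ 0.22  0.55 -0.38  2.03  0.34  0.62  0.02]
dp [0.0513 0.0092 0.0001] rot [ 1.00e-04 -1.70e-03  3.49e-01]
87.8
t 9.7 pos [ 0.5091 -0.021   0.0279] yaw 23.0 F [-1.1  0.4  3.6] M [-0.13  0.07 -0.07] w 0.237 q [ 0.22  0.55 -0.38  2.03  0.34  0.62  0.02]
dp [0.0634 0.0142 0.0001] rot [ 0.     -0.0017  0.4363]
82.8
t 9.7 pos [ 0.5091 -0.021   0.0279] yaw 23.0 F [-1.1  0.4  3.6] M [-0.13  0.07 -0.07] w 0.237 q [ 0.22  0.55 -0.38  2.03  0.34  0.62  0.02]
dp [0.075  0.0203 0.0001] rot [-1.000e-04 -1.700e-03  5.236e-01]
77.8
t 9.7 pos [ 0.5091 -0.021   0.0279] yaw 23.0 F [-1.1  0.4  3.6] M [-0.13  0.07 -0.07] w 0.237 q [ 0.22  0.55 -0.38  2.03  0.34  0.62  0.02]
dp [0.0861 0.0274 0.0001] rot [-1.000e-04 -1.700e-03  6.108e-01]
72.8
t 9.7 pos [ 0.5091 -0.021   0.0279] yaw 23.0 F [-1.1  0.4  3.6] M [-0.13  0.07 -0.07] w 0.237 q [ 0.22  0.55 -0.38  2.03  0.34  0.62  0.02]
dp [0.0964 0.0354 0.0002] rot [-2.000e-04 -1.700e-03  6.981e-01]
```

```bash
python3 -m pendant '[{"dp":[0.0066,0.0001,0],"rotation":[0,0,0.044],"fingers":1},{"dp":[0.0131,0.0006,0],"rotation":[0,0,0.087],"fingers":1},{"dp":[0.0196,0.0013,0],"rotation":[0,0,0.131],"fingers":1},{"dp":[0.0261,0.0024,0],"rotation":[0,0,0.175],"fingers":1},{"dp":[0.0325,0.0036,0],"rotation":[0,0,0.218],"fingers":1},{"dp":[0.0389,0.0052,0],"rotation":[0,0,0.262],"fingers":1},{"dp":[0.0452,0.0071,0],"rotation":[0,0,0.305],"fingers":1},{"dp":[0.0513,0.0092,0],"rotation":[0,0,0.349],"fingers":1},{"dp":[0.0574,0.0116,0],"rotation":[0,0,0.393],"fingers":1},{"dp":[0.0634,0.0142,0],"rotation":[0,0,0.436],"fingers":1},{"dp":[0.0693,0.0171,0],"rotation":[0,0,0.48],"fingers":1},{"dp":[0.075,0.0203,0],"rotation":[0,0,0.524],"fingers":1},{"dp":[0.0806,0.0238,0],"rotation":[0,0,0.567],"fingers":1},{"dp":[0.0861,0.0274,0],"rotation":[0,0,0.611],"fingers":1},{"dp":[0.0861,0.0274,0],"rotation":[0,0,0.611],"fingers":1},{"dp":[0.0861,0.0274,0],"rotation":[0,0,0.611],"fingers":1}]' 20
python3 - <<'E'
from h import *
goal([.5991,-.0126,.0279],-12)
i=arm.get_image("top")[180:280,285:420]
cv2.imwrite("pics/top3c.png",cv2.resize(i,None,fx=5.5,fy=5.5,interpolation=cv2.INTER_CUBIC))
i=arm.get_image("scene")[160:300,225:410]
cv2.imwrite("pics/sc3c.png",cv2.resize(i,None,fx=4,fy=4,interpolation=cv2.INTER_CUBIC))
E
```

```text
clock: 11.7
position: [0.5992, -0.0124, 0.0281]
ee_rot: [-3.124, 0.328, -0.003]
force: [0.3, 2.0, 1.7]
width: 0.237
t 11.7 pos [ 0.5992 -0.0124  0.0281] yaw -12.0 F [0.3 2.  1.7] M [ 0.23 -0.15 -0.01] w 0.237 q [ 0.08  0.63 -0.21  1.82  0.19  0.71 -0.44]
dp [-0.      0.0002  0.0002] rot [-0.0008 -0.0018  0.0005]
```

View pics/top3c.png

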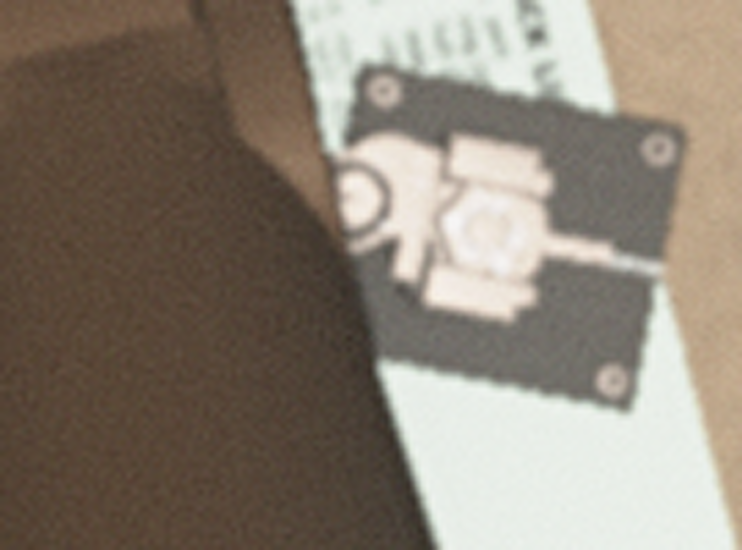

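View pics/sc3c.png

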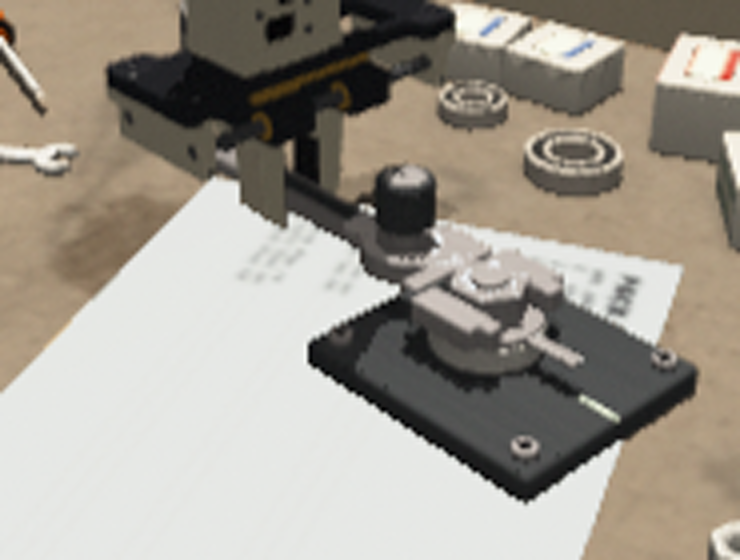

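```bash
python3 - <<'E'
from h import *
f=lambda a,b,z: ray("top",(a+.5)/5.5-.5+285,(b+.5)/5.5-.5+180,z)
c=np.array([.5674,-.1594,.057])
for k,v in dict(tip=(613,251,.036),mid=(580,246,.036),knob=(355,199,.088)).items():
    w=f(*v);d=w-c;print(k,np.hypot(*d[:2]),np.degrees(np.arctan2(d[1],d[0])))
E
```

```text
tip 0.05802874883043966 -98.03997757823012
mid 0.04359400867081025 -97.83898398745932
knob 0.0596416260252535 77.15267708307444
```

The pointer is at -98.0° and the line at -101.3°, so it is 3° short and within tolerance. I'll nudge it another 3°, then release and rise.

```bash
python3 -m pendant '[{"dp":[0.004,0,0],"rotation":[0,0,0.026],"fingers":1},{"dp":[0.008,0.0002,0],"rotation":[0,0,0.052],"fingers":1},{"dp":[0.008,0.0002,0],"rotation":[0,0,0.052],"fingers":1},{"dp":[0.008,0.0002,0],"rotation":[0,0,0.052],"fingers":-1},{"dp":[0.008,0.0002,0],"rotation":[0,0,0.052],"fingers":-1},{"dp":[0.008,0.0002,0],"rotation":[0,0,0.052],"fingers":-1},{"dp":[0.008,0.0002,0],"rotation":[0,0,0.052],"fingers":-1},{"dp":[0.008,0.0002,0],"rotation":[0,0,0.052],"fingers":-1},{"dp":[0.008,0.0002,-0.04],"rotation":[0,0,0.052],"fingers":-1},{"dp":[0.008,0.0002,-0.09],"rotation":[0,0,0.052],"fingers":-1},{"dp":[0.008,-0.05,-0.14],"rotation":[0,0,0.052],"fingers":-1},{"dp":[0.008,-0.1,-0.16],"rotation":[0,0,0.052],"fingers":-1},{"dp":[0.008,-0.15,-0.16],"rotation":[0,0,0.052],"fingers":-1},{"dp":[-0.03,-0.18,-0.16],"rotation":[0,0,0.052],"fingers":-1},{"dp":[-0.03,-0.18,-0.16],"rotation":[0,0,0.052],"fingers":-1},{"dp":[-0.03,-0.18,-0.16],"rotation":[0,0,0.052],"fingers":-1}]' 20
python3 - <<'E'
from h import *
goal([.5991,-.0126,.0279],-12)
i=arm.get_image("top")[180:280,285:420]
cv2.imwrite("pics/top4c.png",cv2.resize(i,None,fx=5.5,fy=5.5,interpolation=cv2.INTER_CUBIC))
E
```

```text
clock: 13.8
position: [0.607, 0.1692, 0.1883]
ee_rot: [-3.115, 0.409, -0.003]
force: [0.6, -0.9, -0.0]
width: 1.002
t 13.8 pos [0.607  0.1692 0.1883] yaw -15.0 F [ 0.6 -0.9 -0. ] M [-0.05 -0.06  0.02] w 1.002 q [-0.19  0.49 -0.24  1.59  0.13  1.07 -0.73]
dp [0.039  0.1778 0.1604] rot [-0.0003 -0.0022 -0.0516]
```

View pics/top4c.png

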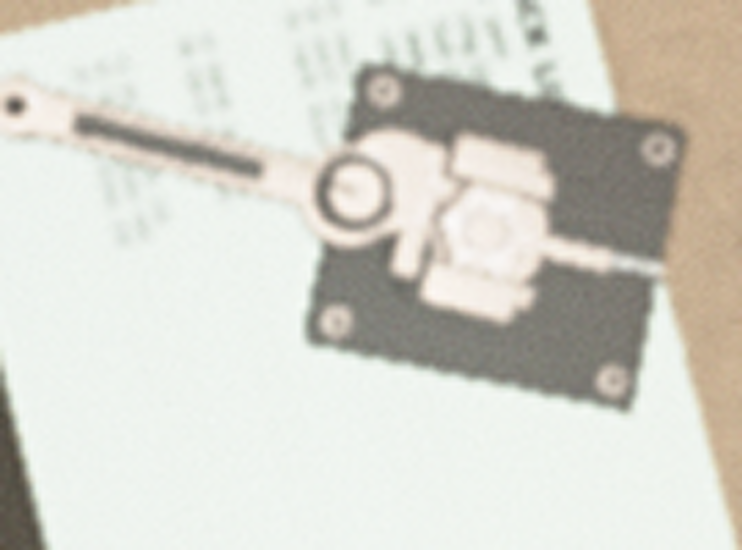

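The pointer tip is at about (611,258) and runs into the white line at (612,260). The wrench sits on the nut and the gripper is clear. Handing in.

```bash
python3 -c "
from cell import arm
print(arm.sign_off())"
```

```text
the job is handed in; nothing more can be done
None
```

The job is handed in at about 14 s of the 43 s allowed. The sign-off gives no verdict, so what follows rests on my own checks.

- **Fitting the jaws:** I gripped the knob and turned it clockwise until the moment jumped from about 0.1 to 0.5 N m, after roughly 66°. I took that jump as the end stop. The mark on the knob showed no slip in the grip.
- **Nut at that point:** After I let go of the knob, the nut had been carried about 3° and sat near -0.63 rad, well below the -0.32 limit.
- **Swinging the handle:** I swung it clockwise by about 38°, and the nut followed with 3 to 5° of play. Before a last 3° nudge, the pointer measured 3.3° short of the white line.
- **Final state:** In the last top picture the pointer runs into the white line. I read this by eye to within about 2° and did not recompute the angle. The gripper is open and clear, and the wrench is still on the nut.

One check only partly agreed. Measured roughly in the top pictures, the jaw gap closed by about 4 mm, where about 5.7 mm was expected. I put this down to reading error on blurry edges, because the stop torque, the knob mark and the nut following the wrench all point to fitted jaws.

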